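Unlock and start the loaded magnetic stirrer

TASK

Start the magnetic stirrer that has the beaker standing on its plate: slide its lock tab fully aside so that the start button under it lies free, then press that button all the way down and let it go, leaving the tab aside. Leave the tab and button of the other, empty stirrer alone, and do not shift or tip the beaker.

Things in the scene. Friction and masses are not known exactly. Their poses are not given: they have to be found in the camera images.
- stirrer: The stirrer with the beaker: white box 200 x 140 x 60 mm; the empty one is alike. Origin: centre of its underside; x front to rear, y to its left seen from the front, z up. Flat grey deck at the front, top at z 60 mm. Steel plate 110 mm across at x +40, top z 66. Tab rail on the deck at x -41 to -33, top z 72.5, with two end stops at y -50 and +52, top z 79. Button on the deck at x -65, y +26.
- lock_tab_fin (a point): Centre of the upright aluminium grip fin of this stirrer's lock tab; axes as the stirrer's. Fin: 10 mm thick (y), 30 long (x), top 8 mm above this point. It stands amid a flat tab plate, 42 mm wide (y), 20 mm to the front and 36 to the rear of this point, top 8 mm and underside 12 mm below it, hiding the button straight below. The tab slides to -y on the rail behind the button.
- lock_tab (a joint): How far this tab is slid aside along the stirrer's -y: 0 = covering the button, 0.050 m = fully aside at its stop. It begins within 4 mm of 0. It takes 2 to 3 N to slide and stays where it is left.
- start_button_top (a point): Centre of the top of this stirrer's round black start button, 32 mm across, 12 mm above the deck when released, 1.5 mm under the tab plate. With the tab fully aside the tab's edge is 29 mm from the button's centre on its -y side; the rail begins 24 mm behind the centre; the front and +y sides are open.
- start_button (a joint): How far this start button is pressed: 0 = released, 0.006 m = all the way down. A spring returns it; 1.5 N starts it and 4.5 N holds it fully down.
- beaker_mid (a point): Centre, half-way up, of the loose clear beaker, 59 mm across and 70 mm high, standing near the middle of the plate of the stirrer to be started, about 105 mm behind the button.
- spare_tab (a joint): How far the lock tab of the other, empty stirrer is slid aside: 0 = covering its button, 0.050 m = fully aside. It begins within 4 mm of 0 and is to be left alone.
- spare_button (a joint): How far the start button of the other, empty stirrer is pressed: 0 = released, 0.006 m = down. To be left alone.
There are look-alikes about, which are no part of the job. What is shaped like the part that bears beaker_mid but brown, orange or purple is not meant.

How it is judged:
On the way, in this order (a step that is already met when the one before it is completed fails the run):
1. the lock tab of the beaker's stirrer is slid aside, its button not yet pressed (value of joint lock_tab above 0.04 m and value of joint start_button below 0.0015 m), for 0.1 s.
2. its start button is pressed down (value of joint start_button above 0.004 m and value of joint lock_tab above 0.04 m), for 0.05 s.
At the end, for the whole second after the job is handed in: The lock tab of the stirrer with the beaker is aside (within 10 mm of its end stop), its start button has been pressed and is released again, the beaker stands upright within 15 mm of where it stood, and the empty stirrer's tab still covers its button, which is not pressed (all of step 1 and distance of beaker_mid from where it was at the start of the episode below 0.015 m and angle between beaker_mid's own z axis and vertical below 0.15 rad and value of joint spare_tab below 0.012 m and value of joint spare_button below 0.0015 m); the robot touches nothing.
It fails at once if the empty stirrer's button is pressed (value of joint spare_button above 0.003 m).
It fails at once if the empty stirrer's lock tab is slid aside (value of joint spare_tab above 0.015 m).
It fails at once if the beaker is tipped or shifted (distance of beaker_mid from where it was at the start of the episode above 0.02 m or angle between beaker_mid's own z axis and vertical above 0.3 rad).
It also fails if it takes over 35 s, if anything falls off the work surface, if the arm or the gripper's body presses on something with over 40 N, if the wrist force passes 120 N, or if a joint passes its speed limit or range.

ROBOT

A 7-joint arm with a two-finger parallel gripper is mounted at the origin on a cart in front of the work surface, level with it; the furniture and walls round the work are solid. World frame = base frame: x ahead of the robot, y to its left, z up, the work surface at z = 0. Lengths are in m, angles in rad, forces in N, time in s.
With the tool pointing down it reaches from about 0.425 to 0.925 m from the base axis. Payload 6.8 kg.
Tool frame: the origin (TCP) lies at the very end of the fingers, on their centre line; the grasp point (between the pads) lies bot.hold_point_z behind it (bot.hold_point_z is the distance from the TCP to the grasp point, in m); x points along the fingers, z is the direction in which the jaws open and shut, and the axes are right-handed (so a half turn about x gives the same grasp; the last joint's range is limited). The gripper opens to 85 mm and grips with 20 to 120 N. Pads are 22 mm wide; open, the fingers measure 114 mm over their backs; the gripper's body (76 mm by 85 mm) begins 54 mm behind the grasp point. The pads swing forward as they close: fully open they stand 13 mm farther back than shut.
Start: joints at [1.139, 0.477, 0.022, 1.555, -0.011, 1.109, -0.083], TCP at [0.215, -0.64, 0.231] pointing down, gripper open.
Joint ranges: [-2.96, 2.96], [-0.34, 2.1], [-1.41, 1.46], [0.24, 2.44], [-1.37, 4.51], [0.17, 1.92], [-2.96, 2.96]. Speed limits (rad/s): [2.39, 2.39, 3.14, 3.14, 3.14, 3.14, 3.14].

INTERFACE

Orientations are given as a unit quaternion [w, x, y, z].
In Python, from station import bot gives the robot as it stands.
- The arm moves only by the tool drive_tool, never from a script. Its arguments are lists of equal length, an entry for each row: "slide": the shift along the world's x, y, z in mm, a list of three; "turn": the turn, a rotation vector about the world's x, y, z in rad, a list of three; "gripper": the opening, from 0 (shut) to 1 (fully open). A call has 1 to 10 rows; each row is the pose to reach, as a shift and turn from the pose measured when the call began; what a row does not reach only later rows make up. A row lasts 1/10 s, in which the tool goes at most 50 mm and 8.59 degrees, less where a joint would pass 70% of its speed; a pose out of reach is approached as far as the arm can. A call with a gripper value outside its range is refused whole. The fingers move at their own pace and stop on an object; "squeeze" is the grip in N (left out, the last holds). Time passes only in rows, so rows that repeat a pose let the fingers close. It gives the time, the measured TCP pose, the force and the opening at its end, in the units of the state.
- bot.get_obs(): the state, without advancing time (a new reading comes with each control period).
- bot.read_camera(name): name is "side" or "top"; returns a dict with "color" (384x512x3 uint8, red, green, blue), "fovy" (degrees; the focal length in pixels is half the picture's height over the tangent of half this angle, whatever the lens; pixels are square), "cx", "cy" (the principal point, pixels), "dist_coeffs" ([k1, k2, p1, p2, k3] as OpenCV has them; the pictures are not rectified), "R" (3x3) and "t" (3): a world point X has camera coordinates R X + t. Camera axes: x right, y down, z forward; pixel columns grow to the right and rows downward; lengths in m; the calibration is good to about 2 mm. A picture is of the moment at which its call begins. There is no depth.
- bot.hand_in(): hands the job in, once; it reports no verdict.
The state is a dict: "t": time; "q": joint angles; "joint_vel": joint speeds; "joint_torque": joint torques, N m; "eef_pos": TCP position; "tool_rot": TCP orientation; "contact_force": force on the tool from outside, world axes, zero at the start; "torque": the same for the moment, N m; "gripper_width": opening from 0.0 (shut) to 1.0 (fully open).
Only numpy, scipy, OpenCV 4.12 (cv2) and the standard library are available. Lean on these libraries where they do the work, as an engineer would, in place of code of your own. Each camera call takes 0.05 s, during which the arm holds its last target.

## Working session

There is one attempt and no reset: what is moved stays moved. The work goes in short steps, Python scripts to look and compute and a tool call to move; the robot and the scene stay as the last step left them, time stands still between calls to the robot, and variables do not carry over. Pictures are saved under pics/ and viewed, and the job is handed in when it is done.

Besides the shell and the picture viewer there is one more tool, called after "Call:" by a JSON object that holds its "api" and its "payload". drive_tool: Moves the arm, as the interface text tells. Its arguments: {"type":"object","properties":{"slide":{"type":"array"},"turn":{"type":"array"},"gripper":{"type":"array"},"squeeze":{"type":"number"}},"required":["slide","turn","gripper"]}

```bash
mkdir -p pics; ls
python3 - <<'E'
from station import bot
import cv2,pickle
for n in("side","top"):
    c=bot.read_camera(n); pickle.dump(c,open(f"{n}0.pkl","wb"))
    cv2.imwrite(f"pics/{n}0.png",c["color"][:,:,::-1])
    print(n,c["fovy"],c["cx"],c["cy"],c["dist_coeffs"],c["R"],c["t"])
o=bot.get_obs();print(o["t"],o["eef_pos"],o["tool_rot"],o["contact_force"],o["gripper_width"],bot.hold_point_z)
E
```

```text
pics
side 49.942570853734196 249.13101980217533 187.15536730724133 [0.0035547 0.        0.        0.        0.       ] [[-0.9575086  -0.28702538  0.02817277]
 [-0.12620897  0.32917724 -0.93579573]
 [ 0.25932329 -0.89958811 -0.35141522]] [0.52184626 0.19667059 0.79906431]
top 52.60598233192812 259.6384823989492 191.80074993840938 [-0.07954386  0.          0.          0.          0.        ] [[ 0.03696911 -0.99930169 -0.00542286]
 [-0.97696982 -0.0350007  -0.21048736]
 [ 0.21015057  0.0130795  -0.97758154]] [-0.12389975  0.58185427  0.90673381]
0.1 [ 0.21458755 -0.63942424  0.23042842] [ 0.57356253  0.41317318  0.57455638 -0.4125517 ] [-0.4194153   0.09428436  0.28827473] 1.0008239700226942 0.0187
```

View pics/side0.png

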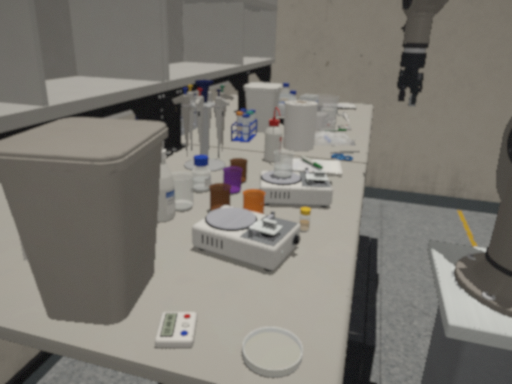

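View pics/top0.png

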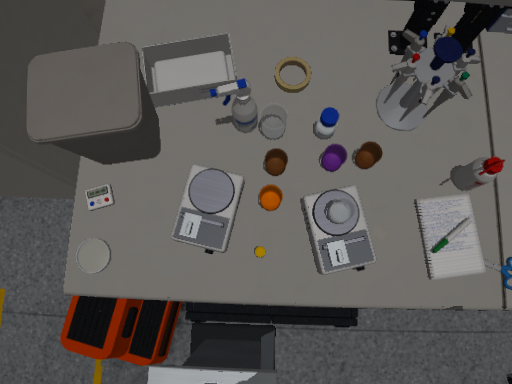

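```bash
cat > h.py <<'E'
import numpy as np,cv2,pickle
def K(c):
    f=192/np.tan(np.radians(c["fovy"]/2)); return np.array([[f,0,c["cx"]],[0,f,c["cy"]],[0,0,1]])
def ray(c,p):
    u=cv2.undistortPoints(np.array([[p]],float),K(c),np.array(c["dist_coeffs"]))[0,0]
    R=np.array(c["R"]);o=-R.T@np.array(c["t"]); return o,R.T@np.array([u[0],u[1],1])
def plane(c,p,z):
    o,d=ray(c,p); return o+d*(z-o[2])/d[2]
def tri(c1,p1,c2,p2):
    o1,d1=ray(c1,p1);o2,d2=ray(c2,p2)
    s=np.linalg.lstsq(np.c_[d1,-d2],o2-o1,rcond=None)[0]
    a,b=o1+s[0]*d1,o2+s[1]*d2
    return (a+b)/2,np.linalg.norm(a-b)
def proj(c,X):
    return cv2.projectPoints(np.array(X,float).reshape(-1,1,3),cv2.Rodrigues(np.array(c["R"]))[0],np.array(c["t"]),K(c),np.array(c["dist_coeffs"]))[0].reshape(-1,2)
def load(n): return pickle.load(open(n+".pkl","rb"))
def crop(c,x,y,w,h,s,fn):
    im=c["color"][y:y+h,x:x+w,::-1]; cv2.imwrite(fn,cv2.resize(im,None,fx=s,fy=s,interpolation=cv2.INTER_CUBIC))
E
python3 - <<'E'
from h import *
t=load("top0");s=load("side0")
crop(t,295,180,90,100,6,"pics/tc.png"); crop(s,250,150,95,65,8,"pics/sc.png")
for p in [(306,196),(355,187),(374,260),(322,272)]: print(plane(t,p,0.06))
E
```

```text
[ 0.579758   -0.21850075  0.06      ]
[ 0.6072286  -0.34161643  0.06      ]
[ 0.42721882 -0.38597966  0.06      ]
[ 0.39481085 -0.25956652  0.06      ]
```

View pics/tc.png

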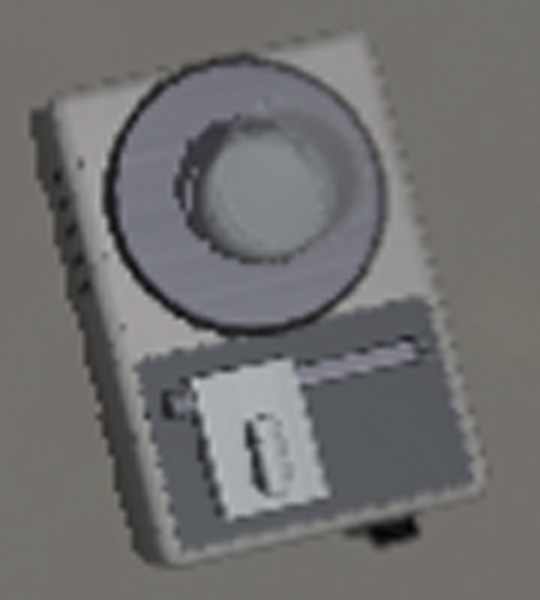

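View pics/sc.png

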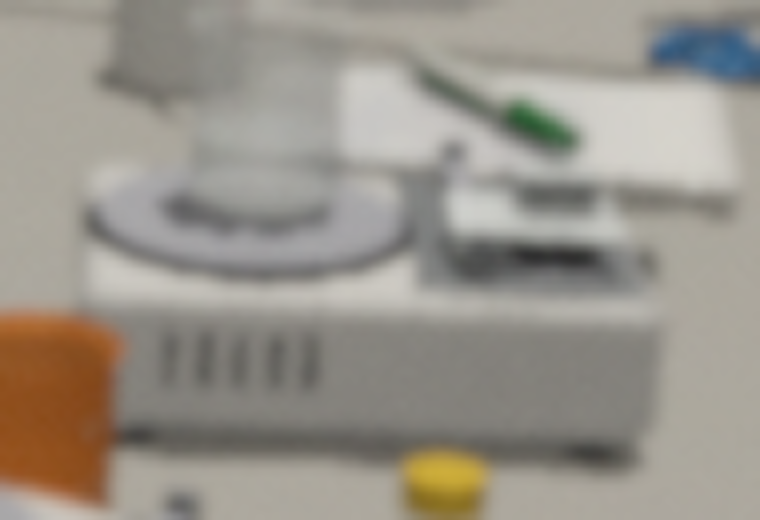

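Two stirrers appear in the top view. The left one, at (209,207), has a bare plate. The right one, at (340,229), carries the clear beaker at (340,211). The brown, orange and purple cups are decoys. The crop confirms the right one as the target, with its tab at about (338,253), its fin at (340,256) and its rail running to the right. Next I'll work out the pose.

Run:
```python
from h import *
t=load("top0");s=load("side0")
P=lambda a:(295-0.5+(a[0]+.5)/6,180-0.5+(a[1]+.5)/6)
def w(n,a,z): r=plane(t,P(a),z); print(n,r[:2].round(4)); return r[:2]
d=[w("deck",a,.06) for a in [(135,357),(425,297),(487,480),(165,562)]]
tb=[w("tab",a,.0775) for a in [(192,380),(295,360),(328,495),(228,520)]]
f=w("fin top",(270,455),.0935)
pl=w("plate L",(106,195),.066),w("plate R",(385,195),.066),w("plate T",(245,57),.066),w("plate B",(250,332),.066)
stop=w("stopL",(177,403),.079)
rail=w("railend",(425,350),.0725)
ang=lambda v:np.degrees(np.arctan2(v[1],v[0]))
print("yaw deck side",ang(d[1]-d[2]),ang(d[0]-d[3]),"front/rear",ang(d[0]-d[1])-90,ang(d[3]-d[2])-90)
print("yaw tab",ang(tb[0]-tb[3]),ang(tb[1]-tb[2]),ang(tb[0]-tb[1])-90,ang(tb[3]-tb[2])-90, "rail",ang(stop-rail)-90)
pc=((pl[0]+pl[1])/2+(pl[2]+pl[3])/2)/2
print("plate c",(pl[0]+pl[1])/2,(pl[2]+pl[3])/2,np.linalg.norm(pl[0]-pl[1]),np.linalg.norm(pl[2]-pl[3]))
print("tab c",np.mean(tb,0),np.linalg.norm(tb[0]-tb[1]),np.linalg.norm(tb[0]-tb[3]))
for y in [14,15,16,17,18]:
    c,sn=np.cos(np.radians(y)),np.sin(np.radians(y))
    R=np.array([[c,-sn],[sn,c]])
    o=pc-R@[.04,0]
    print(y,"o",o,"btn",o+R@[-.065,.026],"tab in stirrer",R.T@(np.mean(tb,0)-o),"fin",R.T@(f-o),"decks",[(R.T@(q-o)).round(3) for q in d])
```

```text
deck [ 0.4735 -0.247 ]
deck [ 0.5019 -0.366 ]
deck [ 0.4283 -0.3903]
deck [ 0.3919 -0.2598]
tab [ 0.4634 -0.2674]
tab [ 0.4727 -0.3086]
tab [ 0.4198 -0.3216]
tab [ 0.4088 -0.2819]
fin top [ 0.4338 -0.2954]
plate L [ 0.5387 -0.2337]
plate R [ 0.5427 -0.3486]
plate T [ 0.5987 -0.291 ]
plate B [ 0.4846 -0.2928]
stopL [ 0.454  -0.2612]
railend [ 0.4789 -0.3624]
yaw deck side 18.24166531861193 8.931829865612178 front/rear 13.429110416703125 15.619752578393772
yaw tab 14.885165450590499 13.735081763697467 12.714597082764797 15.461114091261578 rail 13.836549089170347
plate c [ 0.54071537 -0.29116066] [ 0.54163798 -0.29188301] 0.11495614188543499 0.11414166541960354
tab c [ 0.44116173 -0.29487429] 0.04230430931234559 0.05652651468844768
14 o [ 0.50236484 -0.30119871] btn [ 0.43300565 -0.29169595] tab in stirrer [-0.0578551   0.02094293] fin [-0.0650785   0.02221233] decks [array([-0.015,  0.06 ]), array([-0.016, -0.063]), array([-0.093, -0.069]), array([-0.097,  0.067])]
15 o [ 0.50253964 -0.3018746 ] btn [ 0.43302516 -0.29358377] tab in stirrer [-0.05747469  0.02264755] fin [-0.06467484  0.02404282] decks [array([-0.014,  0.061]), array([-0.017, -0.062]), array([-0.095, -0.066]), array([-0.096,  0.069])]
16 o [ 0.5027262  -0.30254733] btn [ 0.43307762 -0.29547096] tab in stirrer [-0.05706459  0.02434527] fin [-0.06423929  0.02586599] decks [array([-0.013,  0.061]), array([-0.018, -0.061]), array([-0.096, -0.064]), array([-0.095,  0.072])]
17 o [ 0.50292448 -0.30321671] btn [ 0.43316301 -0.29735694] tab in stirrer [-0.05662492  0.02603557] fin [-0.06377199  0.02768128] decks [array([-0.012,  0.062]), array([-0.019, -0.06 ]), array([-0.097, -0.061]), array([-0.094,  0.074])]
18 o [ 0.50313441 -0.30388252] btn [ 0.4332813  -0.29924115] tab in stirrer [-0.05615582  0.02771794] fin [-0.06327308  0.02948813] decks [array([-0.011,  0.063]), array([-0.02 , -0.059]), array([-0.098, -0.059]), array([-0.092,  0.076])]
```

Run:
```python
from h import *
from station import bot
from scipy.spatial.transform import Rotation as Ro
o=bot.get_obs();q=o["tool_rot"]
R=Ro.from_quat(np.r_[q[1:],q[0]]);print(R.as_matrix().round(3))
for y in(14.3,):
  a=np.radians(y); zt=np.array([-np.sin(a),np.cos(a),0])
  for s in(1,-1):
    x=np.array([0,0,-1.]);z=s*zt;yy=np.cross(z,x)
    T=Ro.from_matrix(np.c_[x,yy,z]); print(s,(T*R.inv()).as_rotvec())
t=load("top0");s=load("side0")
a=np.radians(14.3);Rm=np.array([[np.cos(a),-np.sin(a)],[np.sin(a),np.cos(a)]])
o0=np.array([.5412,-.2915])-Rm@[.04,0]
f=np.r_[.4338,-.2954,.0935]
b=np.r_[o0+Rm@[-.065,.026],.072]
print(o0,b,proj(t,[f,b]),proj(s,[f,b]))
im=cv2.cvtColor(s["color"],cv2.COLOR_RGB2BGR)
```

```text
[[-0.001  0.948  0.318]
 [ 0.002  0.318 -0.948]
 [-1.    -0.    -0.002]]
1 [ 8.75629080e-04 -2.38869634e-03  3.06736677e+00]
-1 [-0.00155677 -0.00057067 -0.07422483]
[ 0.50243937 -0.30137996] [ 0.43303137 -0.29224049  0.072     ] [[339.58756884 255.4365407 ]
 [336.51096642 256.17074938]] [[318.9911818  171.72970551]
 [318.43765149 179.41879501]]
```

Call:
{"api": "drive_tool", "payload": {"slide": [[40,70,0],[80,140,0],[120,210,0],[150,265,0],[180,315,0],[200,350,0],[210,367,0],[212,371,0],[212,371,0],[212,371,0]], "turn": [[0,0,-0.02],[0,0,-0.04],[0,0,-0.06],[0,0,-0.074],[0,0,-0.074],[0,0,-0.074],[0,0,-0.074],[0,0,-0.074],[0,0,-0.074],[0,0,-0.074]], "gripper": [0,0,0,0,0,0,0,0,0,0]}}

```text
t: 1.1
eef_pos: [0.4289, -0.2637, 0.2304]
tool_rot: [0.559, 0.432, 0.561, -0.431]
contact_force: [-0.3, -0.4, -0.3]
gripper_width: -0.002
```

Call:
{"api": "drive_tool", "payload": {"slide": [[-2,-4,-30],[-2,-4,-60],[-2,-4,-90],[-2,-4,-110],[-2,-4,-120],[-2,-4,-120],[-2,-4,-120]], "turn": [[0,0,0],[0,0,0],[0,0,0],[0,0,0],[0,0,0],[0,0,0],[0,0,0]], "gripper": [0,0,0,0,0,0,0]}}

```text
t: 1.8
eef_pos: [0.4272, -0.2683, 0.111]
tool_rot: [0.56, 0.433, 0.56, -0.431]
contact_force: [-0.3, -0.4, 0.1]
gripper_width: -0.001
```

Run:
```python
from station import bot
from h import *
o=bot.get_obs();print(o["t"],o["eef_pos"])
c=bot.read_camera("side");t=bot.read_camera("top")
print(proj(c,[o["eef_pos"]]),proj(t,[o["eef_pos"]]))
a=c["color"][120:220,240:350];b=t["color"][180:280,290:390]
a=cv2.resize(a,(440,400),interpolation=2);b=cv2.resize(b,(360,400) if 0 else (360,360),interpolation=2)
b=cv2.copyMakeBorder(b,0,40,0,0,0)
cv2.imwrite("pics/1.png",np.hstack([a,b])[:,:,::-1])
```

```text
1.8 [ 0.42721667 -0.2683363   0.11098742]
[[320.65386048 168.82699337]] [[329.31502628 257.57303352]]
```

View pics/1.png

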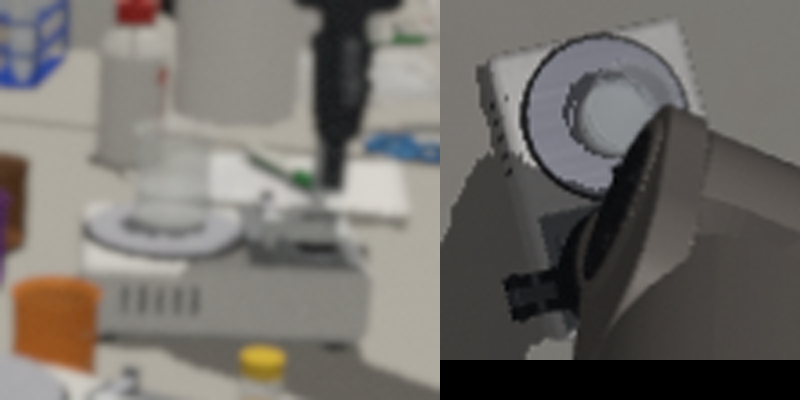

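The side view shows the fingertip at about (322,167), where the projected TCP says it should be, just above and to the near side of the fin. I'll lower it in small steps.

Call:
{"api": "drive_tool", "payload": {"slide": [[0,0,-10],[0,0,-18],[0,0,-24],[0,0,-27],[0,0,-27],[0,0,-27]], "turn": [[0,0,0],[0,0,0],[0,0,0],[0,0,0],[0,0,0],[0,0,0]], "gripper": [0,0,0,0,0,0]}}

```text
t: 2.5
eef_pos: [0.4277, -0.2683, 0.0845]
tool_rot: [0.56, 0.433, 0.56, -0.431]
contact_force: [-0.1, -0.3, -0.6]
gripper_width: -0.001
```

Call:
{"api": "drive_tool", "payload": {"slide": [[1,-5,0],[2.5,-10,0],[4,-15,0],[5,-19,0],[5,-19,0],[5,-19,0]], "turn": [[0,0,0],[0,0,0],[0,0,0],[0,0,0],[0,0,0],[0,0,0]], "gripper": [0,0,0,0,0,0]}}

```text
t: 3.1
eef_pos: [0.4328, -0.2877, 0.0844]
tool_rot: [0.56, 0.433, 0.56, -0.431]
contact_force: [-0.1, -0.5, 0.5]
gripper_width: -0.003
```

Call:
{"api": "drive_tool", "payload": {"slide": [[1,-5,0],[2.5,-10,0],[4,-15,0],[5,-19,0]], "turn": [[0,0,0],[0,0,0],[0,0,0],[0,0,0]], "gripper": [0,0,0,0]}}

```text
t: 3.5
eef_pos: [0.4379, -0.3072, 0.0844]
tool_rot: [0.56, 0.433, 0.56, -0.431]
contact_force: [-0.1, 1.8, 0.7]
gripper_width: -0.0
```

Run:
```python
from station import bot
from h import *
o=bot.get_obs();print(o["t"],o["eef_pos"],o["contact_force"])
c=bot.read_camera("side")
a=c["color"][140:220,250:350]
cv2.imwrite("pics/2.png",cv2.resize(a,None,fx=7,fy=7,interpolation=2)[:,:,::-1])
```

```text
3.5 [ 0.4379035  -0.30716605  0.08439971] [-0.10140366  1.82785053  0.69559981]
```

View pics/2.png

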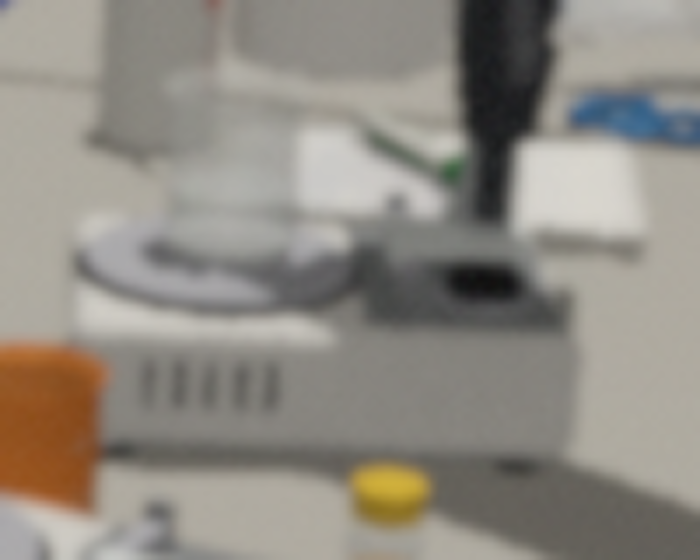

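The side view shows the tab sliding: the black button is coming into view at crop (485,285). I'll keep pushing.

Call:
{"api": "drive_tool", "payload": {"slide": [[1,-4,0],[2,-8,0],[3,-12,0],[4,-15,0],[4,-15,0]], "turn": [[0,0,0],[0,0,0],[0,0,0],[0,0,0],[0,0,0]], "gripper": [0,0,0,0,0]}}

```text
t: 4.05
eef_pos: [0.4422, -0.3236, 0.0844]
tool_rot: [0.56, 0.433, 0.559, -0.431]
contact_force: [0.3, 0.9, -0.1]
gripper_width: -0.003
```

Call:
{"api": "drive_tool", "payload": {"slide": [[0.5,-2,0],[1,-4,0],[1.5,-6,0],[1.5,-6,0]], "turn": [[0,0,0],[0,0,0],[0,0,0],[0,0,0]], "gripper": [0,0,0,0]}}

```text
t: 4.45
eef_pos: [0.4425, -0.3248, 0.0841]
tool_rot: [0.558, 0.433, 0.562, -0.43]
contact_force: [-4.6, 14.1, 10.2]
gripper_width: 0.001
```

The force has risen to about 15 N along -y, so the tab is at its stop, and the position matches the expected 50 mm of travel. I'll back off, lift and look.

Call:
{"api": "drive_tool", "payload": {"slide": [[-1,4,0],[-2,8,0],[-2,8,15],[-2,8,40],[-2,8,60],[-2,8,60]], "turn": [[0,0,0],[0,0,0],[0,0,0],[0,0,0],[0,0,0],[0,0,0]], "gripper": [0,0,0,0,0,0]}}

```text
t: 5.05
eef_pos: [0.4422, -0.3187, 0.147]
tool_rot: [0.56, 0.433, 0.56, -0.43]
contact_force: [0.2, -0.1, -0.4]
gripper_width: 0.001
```

Run:
```python
from station import bot
from h import *
o=bot.get_obs();print(o["t"],o["eef_pos"],o["contact_force"])
c=bot.read_camera("side");t=bot.read_camera("top")
a=cv2.resize(c["color"][140:220,250:350],(500,400),interpolation=2)
b=cv2.resize(t["color"][180:280,310:370],(240,400),interpolation=2)
cv2.imwrite("pics/3.png",np.hstack([a,b])[:,:,::-1])
m=(c["color"].max(2)<55).astype(np.uint8);m[:176]=0;m[190:]=0;m[:,:305]=0;m[:,335:]=0
n,l,st,ce=cv2.connectedComponentsWithStats(m);print(st,ce)
print("expected button",proj(c,[.433,-.2922,.072]),proj(c,[.433,-.2922,.06]))
for i in range(1,n): print(plane(c,ce[i],.068))
```

```text
5.05 [ 0.44218391 -0.31867923  0.14695281] [ 0.2455662  -0.10754767 -0.37642065]
[[     0      0    512    384 196554]
 [   314    177     10      6     54]] [[255.48272231 191.50325101]
 [318.38888889 179.66666667]]
expected button [[318.44695175 179.42469888]] [[318.07243639 183.46835948]]
[ 0.4340983  -0.30166511  0.068     ]
```

View pics/3.png

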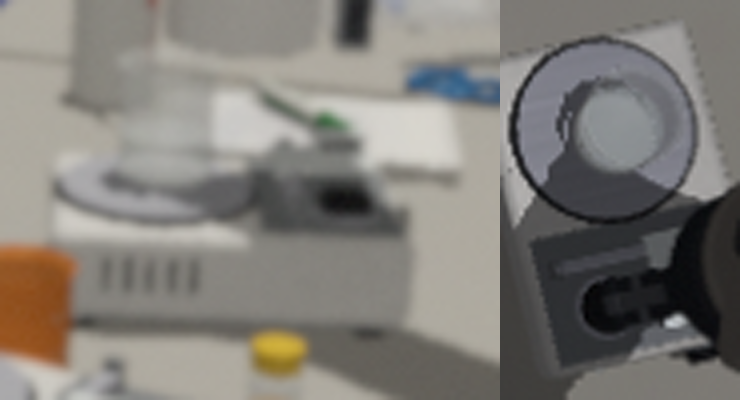

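The side and top views show the button fully exposed. It sits at (336.7,256.2) in the top view and (318.4,179.7) in the side view, both matching my prediction, and the tab is aside. Next I'll move over it and press.

Call:
{"api": "drive_tool", "payload": {"slide": [[-4,12,0],[-9,26,0],[-9,26,-20],[-9,26,-40],[-9,26,-60],[-9,26,-68],[-9,26,-70],[-9,26,-70]], "turn": [[0,0,0],[0,0,0],[0,0,0],[0,0,0],[0,0,0],[0,0,0],[0,0,0],[0,0,0]], "gripper": [0,0,0,0,0,0,0,0]}}

```text
t: 5.95
eef_pos: [0.4314, -0.291, 0.0743]
tool_rot: [0.558, 0.433, 0.562, -0.43]
contact_force: [-1.0, -0.6, -0.2]
gripper_width: -0.0
```

Call:
{"api": "drive_tool", "payload": {"slide": [[1,-1,-2],[1,-1,-4],[1,-1,-6],[1,-1,-8],[1,-1,-9],[1,-1,-10],[1,-1,-10]], "turn": [[0,0,0],[0,0,0],[0,0,0],[0,0,0],[0,0,0],[0,0,0],[0,0,0]], "gripper": [0,0,0,0,0,0,0]}}

```text
t: 6.65
eef_pos: [0.4333, -0.2924, 0.0659]
tool_rot: [0.559, 0.433, 0.561, -0.43]
contact_force: [-2.5, 1.4, 16.7]
gripper_width: -0.0
```

The TCP stopped at z 0.066 with 16.7 N, so the button bottomed out. Now I'll release it and retreat.

Call:
{"api": "drive_tool", "payload": {"slide": [[0,0,5],[0,0,15],[0,0,40],[0,0,80],[0,0,120],[0,0,150],[0,-30,170],[-20,-70,170],[-40,-110,170],[-60,-150,170]], "turn": [[0,0,0],[0,0,0],[0,0,0],[0,0,0],[0,0,0],[0,0,0],[0,0,0],[0,0,0],[0,0,0],[0,0,0]], "gripper": [0,0,0,0,0,0,0,0,0,0]}}

```text
t: 7.65
eef_pos: [0.3721, -0.4434, 0.2362]
tool_rot: [0.559, 0.433, 0.562, -0.43]
contact_force: [0.9, -0.0, 0.5]
gripper_width: -0.004
```

Call:
{"api": "drive_tool", "payload": {"slide": [[-20,-40,0],[-40,-80,0],[-60,-120,0],[-60,-120,0]], "turn": [[0,0,0],[0,0,0],[0,0,0],[0,0,0]], "gripper": [0,0,0,0]}}

```text
t: 8.05
eef_pos: [0.3056, -0.5691, 0.2358]
tool_rot: [0.556, 0.434, 0.56, -0.434]
contact_force: [-0.6, 0.2, 0.4]
gripper_width: 0.001
```

Run:
```python
from station import bot
from h import *
o=bot.get_obs();print(o["t"],o["eef_pos"],o["contact_force"])
c=bot.read_camera("side");t=bot.read_camera("top")
a=cv2.resize(c["color"][140:220,250:350],(400,320),interpolation=2)
a=cv2.copyMakeBorder(a,0,80,0,0,0)
b=cv2.resize(t["color"][180:280,295:385],(360,400),interpolation=2)
cv2.imwrite("pics/4.png",np.hstack([a,b])[:,:,::-1])
t0=load("top0")["color"].astype(int);print("left stirrer diff",np.abs(t["color"][165:255,170:245].astype(int)-t0[165:255,170:245]).mean())
```

```text
8.05 [ 0.305552   -0.56907286  0.23578766] [-0.56480692  0.21020477  0.38992601]
left stirrer diff 1.2862222222222222
```

View pics/4.png

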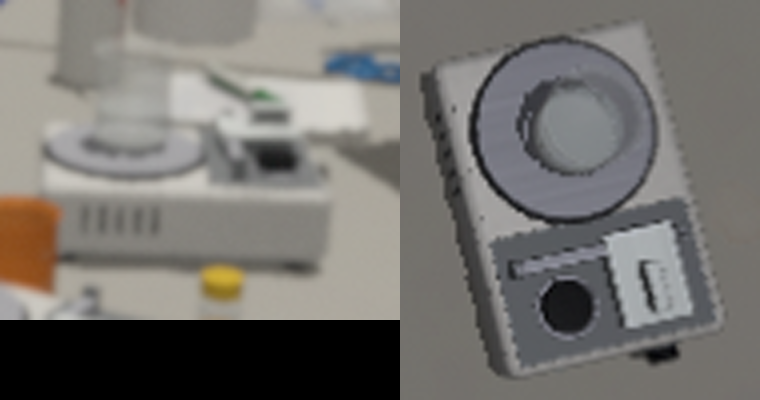

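The tab is fully aside: its fin moved from about (340,256) to (359,252), roughly 49 mm. The button is clear and standing up, and the beaker hasn't moved.

```bash
python3 -c "
from station import bot
print(bot.hand_in())"
```

```text
the job is handed in; nothing more can be done
None
```

I started the stirrer with the clear beaker (the right-hand one in the top view) and handed the job in at about 8 s. The hand-in reports no verdict.

- **Lock tab:** I pushed its fin along the rail with closed fingers until it met the end stop, where the force rose to about 15 N. The final picture shows it moved about 49 mm.
- **Start button:** I pressed it until the tool stopped at z = 0.066 m with about 17 N, which matches fully down. In the final top view the button lies uncovered. I judged its release by eye from the pictures and did not measure its height.
- **Beaker and empty stirrer:** The beaker stands upright and looks unmoved in the final pictures. The area around the empty stirrer is essentially unchanged, with a mean pixel difference of 1.3.
- **Arm:** It is clear of everything, and the force reading is near zero.

No check failed or disagreed.

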